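# Hold the offset clamp lever level over its pins

## Task

The offset clamp lever on the bench is to go back onto its two-pin mounting base, but a colleague must oil the pins first. Lift the lever by its balance point (on the plain bar next to the heavy steel block, not at the middle of its length) and hold it level about 3 cm above the pins, with the big bore right over the thick pin and the small bore right over the thin pin, so that it could be lowered straight on. Do not put it down: finish while still holding it there, steady, and leave the other things on the bench undisturbed.

Things in the scene. Friction and masses are not known exactly. Their poses are not given: they have to be found in the camera images.
- lever: Offset clamp lever, 0.4-0.6 kg, 228 mm long. Origin on its underside, y along it to the steel block (at the robot's left, yaw within 0.4 of 0), z up. Along y (mm): small hub, dia. 26, at -105; big hub, dia. 32, at -20, both 30 high; plain grey bar 12 wide from -4 to 74, its underside 8 and top 30 above the bench; steel block 34 x 34, 36 high, from 74 to 108. Hubs and block stand on the bench.
- lever_balance (a point): Balance point of the lever: mid-width and mid-height of the plain bar, at lever y = +38.5 mm, 35 mm from the block's near face, 19 mm above the lever's underside. Grip the bar here, across its 12 mm width (close along the lever's x), at most 10 mm off along the bar. Axes as the lever's.
- big_bore (a point): Lower mouth of the big hub's bore (14 mm diameter, right through), on the underside of the lever at y = -20 mm. Axes as the lever's.
- small_bore (a point): Lower mouth of the small hub's bore (10 mm diameter, right through), on the underside of the lever at y = -105 mm, 85 mm from the big bore. Axes as the lever's.
- base: Fixed mounting base: dark steel block 56 x 140 mm, 32 mm high, two upright steel pins on its long centre line, 85 mm apart. Origin at the centre of its underside, y along it to the thick pin (robot's left, yaw within 0.25 of 0), z up. When fitted, the lever's y lies along the base's y, the block beyond the thick pin, the balance point 101 mm from the base's centre (58.5 mm beyond the thick pin).
- thick_pin (a point): Centre of the top of the thick pin (12 mm diameter), 56 mm above the bench. Axes as the base's.
- thin_pin (a point): Centre of the top of the thin pin (8 mm diameter), 56 mm above the bench. Axes as the base's.
- microtome_corner (a point): Obstacle: near left lower corner of the microtome, a fixed machine up to 370 mm tall that reaches from here away from the robot and to the right; its knobs stand out 35 mm toward the robot. Swing past it close to the robot or high.
- bath_corner (a point): Obstacle: near right upper corner of the water bath, a fixed box 135 mm high (a black plate further back 195 mm) that reaches from here away from the robot and to the left.
- oil: Bystander: white oil bottle with a red cap, 38 mm diameter, 105 mm tall, standing on the bench near its front edge on the left. Origin at the centre of its underside.
- driver: Bystander: screwdriver with a yellow handle, 150 mm long, 21 mm high, lying near the front edge on the right. Origin at the middle of its underside.
- dish: Bystander: small covered clear dish, 64 mm diameter, 17 mm high, near the front edge, left of the bottle. Origin at the centre of its underside.

How it is judged:
By the outcome, as a careful person would: the job done as asked, in the order asked, and still so for the second after the job is handed in, while the arm keeps its last pose, push and grip.
It also fails if it takes over 38 s, if anything falls off the work surface, if the arm or the gripper's body presses on something with over 40 N, if the wrist force passes 120 N, or if a joint passes its speed limit or range.

## Robot

A 6-joint arm with a two-finger parallel gripper is mounted at the origin on a cart in front of the work surface, level with it; the furniture and walls round the work are solid. World frame = base frame: x ahead of the robot, y to its left, z up, the work surface at z = 0. Lengths are in m, angles in rad, forces in N, time in s.
With the tool pointing down it reaches from about 0.35 to 0.775 m from the base axis. Payload 5.5 kg.
Tool frame: the origin (TCP) lies midway between the tips of the shut fingers; the grasp point (between the pads) lies grip_point_offset behind it (grip_point_offset is the distance from the TCP to the grasp point, in m); z points along the fingers, y is the direction in which the jaws open and shut (so a half turn about z gives the same grasp; the last joint's range is limited). The gripper opens to 85 mm and grips with 20 to 120 N. Pads are 22 mm wide; open, the fingers measure 114 mm over their backs; the gripper's body (76 mm by 85 mm) begins 54 mm behind the grasp point. The pads swing forward as they close: fully open they stand 13 mm farther back than shut.
Start: joints at [1.012, 0.313, 0.046, 1.304, 0, 1.431], TCP at [0.234, 0.525, 0.231] pointing down, gripper open.
Joint ranges: [-2.76, 2.76], [-0.86, 1.69], [-1.03, 1.26], [-2.2, 2.34], [-1.47, 1.5], [-3.14, 3.14]. Speed limits (rad/s): [2.57, 2.57, 3.14, 3.14, 3.14, 3.14].

## Interface

Orientations are given as a unit quaternion [w, x, y, z].
In Python, from workcell import * gives the robot as it stands.
- The arm moves only by the tool send_rows, never from a script. Its argument "series" is one flat list of numbers, 7 for each row, row after row: the shift along the tool's x, y, z in cm, then the turn, a rotation vector about the tool's x, y, z in degrees, then the opening, from 0 (shut) to 1 (fully open). A call has 1 to 10 rows; each row is the pose to reach, as a shift and turn from the pose commanded when the call began, along the tool's axes at that moment; what a row does not reach only later rows make up. A row lasts 1/12 s, in which the tool goes at most 41.7 mm and 7.16 degrees, less where a joint would pass 70% of its speed; a pose out of reach is approached as far as the arm can. A call with a gripper value outside its range is refused whole. The fingers move at their own pace and stop on an object; "newtons" is the grip in N (left out, the last holds). Time passes only in rows, so rows that repeat a pose let the fingers close. It gives the time, the measured TCP pose, the force and the opening at its end, in the units of the state.
- get_state(): the state, without advancing time (a new reading comes with each control period).
- read_camera(name): name is "scene" or "top"; returns the picture (400x640x3 uint8, blue, green, red); there is no depth.
- camera_info(name): a dict with "K" (3x3 intrinsics, pixels), "D" ([k1, k2, p1, p2, k3] as OpenCV has them; the pictures are not rectified), "xyz" and "attitude" of the camera in the world. Camera axes: x right, y down, z forward; pixel columns grow to the right and rows downward; lengths in m; the calibration is good to about 2 mm. A picture is of the moment at which its call begins. camera_info takes no time and is no camera call.
- hand_in(): hands the job in, once; it reports no verdict.
Trained networks look in the newest picture that a camera, given by its name, has taken for a name from the list of things; names that differ only in an ending like _2 or _b are one class to them, and where a whole thing is asked for, a point or a joint stands for the part that bears it (a point fixed in the world has none). Each returns a list of dicts, best first, with "p" (0 to 1); they miss things now and then, are a little off and sometimes report something else, mostly with a low value. They report only what shows in the picture. A call takes as long as a camera call.
- silhouettes(camera, label): "pixels" (400x640 bool, what is visible of it) and "box" ([left, top, width, height] in pixels, round what is visible of it).
The state is a dict: "clock": time; "joint_pos": joint angles; "qvel": joint speeds; "tau": joint torques, N m; "tcp_pos": TCP position; "orientation": TCP orientation; "wrist_force": force on the tool from outside, world axes, zero at the start; "ft_torque": the same for the moment, N m; "finger_gap": finger opening in m.
Only numpy, scipy, OpenCV 4.12 (cv2) and the standard library are available. Lean on these libraries where they do the work, as an engineer would, in place of code of your own. Each camera call takes 0.05 s, during which the arm holds its last target. There are 200 camera calls.

## Working session

There is one attempt and no reset: what is moved stays moved. The work goes in short steps, Python scripts to look and compute and a tool call to move; the robot and the scene stay as the last step left them, time stands still between calls to the robot, and variables do not carry over. Pictures are saved under pics/ and viewed, about 8 in all and at most 12, crops included, and the job is handed in when it is done.

Besides the shell and the picture viewer there is one more tool, called after "Call:" as name(argument=value, ...) on one line, values as JSON. send_rows: Moves the arm, as the interface text tells. Its arguments: {"type":"object","properties":{"series":{"type":"array"},"newtons":{"type":"number"}},"required":["series"]}

```bash
mkdir -p pics; ls
python3 - <<'E'
from workcell import *
import cv2,numpy as np
print(get_state())
for c in("scene","top"):
    im=read_camera(c);cv2.imwrite(f"pics/{c}0.png",im);print(c,camera_info(c))
    for l in("lever","base","oil","driver","dish"):
        for r in silhouettes(c,l)[:2]:
            m=r["pixels"];ys,xs=np.nonzero(m);print(l,round(r["p"],2),r["box"],m.sum(),xs.mean().round(1),ys.mean().round(1))
import workcell;print([n for n in dir(workcell) if n[0]!='_'])
try: print(grip_point_offset)
except Exception as e: print(e)
E
```

```text
pics
{'clock': 0.0, 'joint_pos': array([ 1.01241943e+00,  3.14039094e-01,  4.49855213e-02,  1.30359640e+00,
       -1.97429773e-06,  1.43117677e+00]), 'qvel': array([-4.36307938e-05,  2.10611250e-03,  6.08069478e-04,  1.35205196e-03,
       -2.06355075e-04, -8.83726323e-04]), 'tau': array([ 2.94248812e-04, -4.80627930e+01,  2.98532474e+01,  1.93117757e-02,
        7.61377214e-05, -6.00856580e-06]), 'tcp_pos': array([0.23355832, 0.52487463, 0.23038953]), 'orientation': array([-3.16005456e-04,  2.07852090e-01,  9.78159828e-01, -8.71287337e-04]), 'wrist_force': array([ 0.12585824, -0.45051628, -0.06203276]), 'ft_torque': array([-0.02495473,  0.02420906,  0.04395404]), 'finger_gap': 0.0855010349791288}
scene {'K': array([[483.72338037,   0.        , 319.7966723 ],
       [  0.        , 483.72338037, 198.30410954],
       [  0.        ,   0.        ,   1.        ]]), 'D': array([0.0342083, 0.       , 0.       , 0.       , 0.       ]), 'xyz': array([ 0.02097758, -0.93217242,  1.14339685]), 'attitude': array([-0.37678166,  0.89350889, -0.22683926,  0.09067187])}
lever 0.81 [302.1, 210.5, 24
[... 182 characters left out ...]
44124933],
       [  0.        , 484.07055385, 195.07780409],
       [  0.        ,   0.        ,   1.        ]]), 'D': array([-0.02335778,  0.        ,  0.        ,  0.        ,  0.        ]), 'xyz': array([ 0.35165015, -0.0082526 ,  1.49530095]), 'attitude': array([ 0.02965942, -0.69755957,  0.71498366, -0.03646003])}
lever 0.56 [299.9, 193.2, 73.3, 25.5] 504 333.3 205.5
base 0.75 [324.1, 135.2, 43.8, 26.0] 812 345.6 148.3
oil 0.72 [232.8, 234.5, 17.8, 15.8] 186 240.3 242.3
driver 0.6 [412.8, 215.6, 24.2, 12.6] 140 425.0 219.8
dish 0.86 [200.3, 230.9, 20.9, 20.9] 334 209.7 239.0
['MotionError', 'camera_info', 'get_state', 'grip_point_offset', 'hand_in', 'read_camera', 'silhouettes']
0.0187
```

Run:
```python
import cv2
t=cv2.imread("pics/top0.png");s=cv2.imread("pics/scene0.png")
cv2.imwrite("pics/tc.png",cv2.resize(t[120:240,280:440],None,fx=5,fy=5,interpolation=cv2.INTER_CUBIC))
cv2.imwrite("pics/t.png",t)
cv2.imwrite("pics/sc.png",cv2.resize(s[180:300,290:450],None,fx=5,fy=5,interpolation=cv2.INTER_CUBIC))
```

```text
(no output)
```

View pics/t.png

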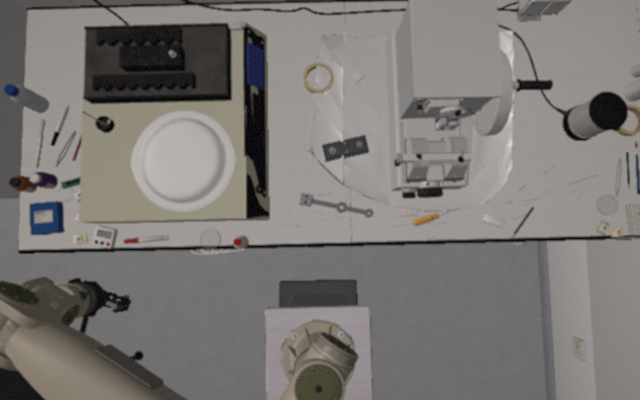

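View pics/tc.png

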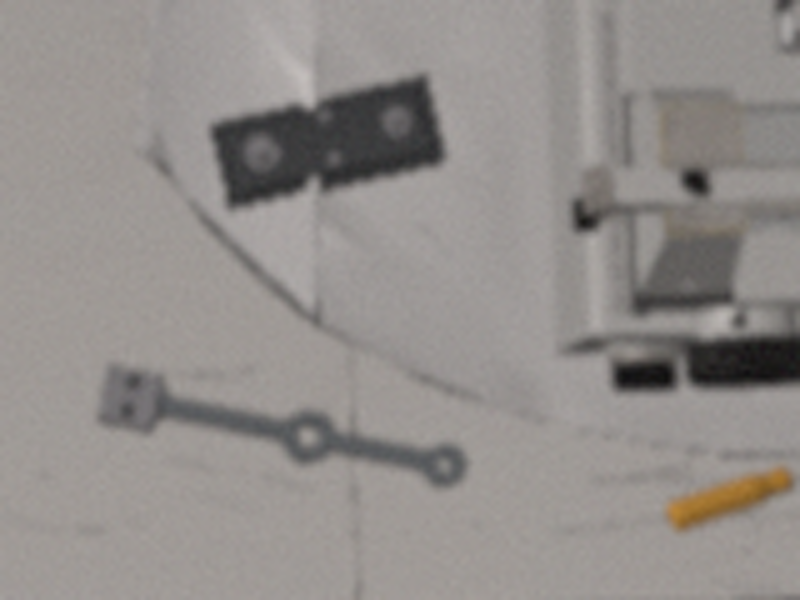

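View pics/sc.png

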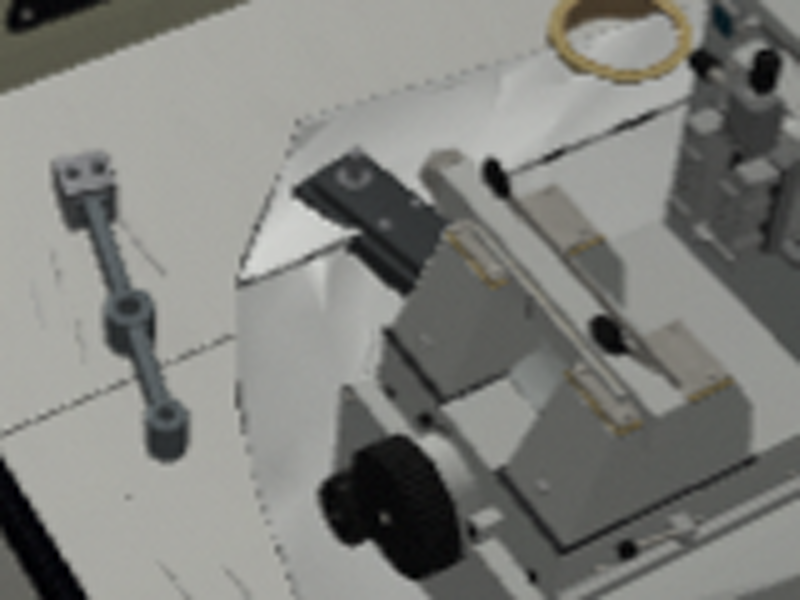

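```bash
cat > h.py <<'E'
from workcell import *
import cv2,numpy as np
from scipy.spatial.transform import Rotation as R
def cam(c):
    i=camera_info(c);q=i["attitude"];return i["K"],i["D"],i["xyz"],R.from_quat([*q[1:],q[0]]).as_matrix()
def ray(c,uv,z):
    K,D,t,M=cam(c);n=cv2.undistortPoints(np.array(uv,float).reshape(-1,1,2),K,D).reshape(-1,2)
    d=np.c_[n,np.ones(len(n))]@M.T;return t+d*((z-t[2])/d[:,2])[:,None]
def proj(c,P):
    K,D,t,M=cam(c);return cv2.projectPoints((np.array(P,float).reshape(-1,3)-t)@M,np.zeros(3),np.zeros(3),K,D)[0].reshape(-1,2)
def unc(p,o=(280,120),s=5): return (np.array(p,float)+.5)/s-.5+np.array(o)
def local(o,yaw,P):
    P=np.array(P,float);c,s=np.cos(yaw),np.sin(yaw)
    return np.c_[o[0]+c*P[:,0]-s*P[:,1],o[1]+s*P[:,0]+c*P[:,1],P[:,2]]
E
python3 - <<'E'
from h import *
L=unc([(132,397),(308,436),(443,465)])
for p,z in zip(L,(.036,.03,.03)): print("lever blk,big,small",ray("top",[p],z)[0].round(4))
for p in [(262,152),(397,121)]: print("pin",ray("top",[unc(p)],.056)[0].round(4))
print("base corners",ray("top",unc([(212,127),(427,77),(443,160),(230,207)]),.032).round(4).tolist(), ray("top",unc([(212,127),(427,77),(443,160),(230,207)]),.032).mean(0))
S=lambda p:unc(p,(290,180))
for p,z in [((85,172),.036),((128,306),.03),((166,415),.03),((353,172),.056)]: print("scene blk,big,small,thick",ray("scene",[S(p)],z)[0].round(4))
# bottle etc
for c in("top",):
    for l in("oil","driver","dish","microtome_corner","bath_corner"):
        r=silhouettes(c,l)
        if r: ys,xs=np.nonzero(r[0]["pixels"]);print(l,r[0]["p"],ray(c,[(xs.min(),ys.min()),(xs.max(),ys.max())],.02).round(3).tolist())
print("micro knob",ray("top",[(400,200),(442,195),(270,215)],.13).round(3).tolist())
E
```

```text
lever blk,big,small [0.4777 0.026  0.036 ]
lever blk,big,small [ 0.4518 -0.0801  0.03  ]
lever blk,big,small [ 0.4322 -0.1615  0.03  ]
pin [ 0.6222 -0.056   0.056 ]
pin [ 0.6393 -0.1381  0.056 ]
base corners [[0.643, -0.0266, 0.032], [0.6711, -0.1596, 0.032], [0.6192, -0.1677, 0.032], [0.5931, -0.0363, 0.032]] [ 0.63160844 -0.09754859  0.032     ]
scene blk,big,small,thick [0.4777 0.026  0.036 ]
scene blk,big,small,thick [ 0.4519 -0.0809  0.03  ]
scene blk,big,small,thick [ 0.4325 -0.1646  0.03  ]
scene blk,big,small,thick [ 0.6155 -0.0714  0.056 ]
oil 0.72 [[0.372, 0.25, 0.02], [0.331, 0.205, 0.02]]
driver 0.6 [[0.422, -0.302, 0.02], [0.39, -0.372, 0.02]]
dish 0.86 [[0.395, 0.354, 0.02], [0.336, 0.29, 0.02]]Traceback (most recent call last):
  File "<stdin>", line 11, in <module>
ValueError: it knows: base, big_bore, dish, driver, lever, lever_balance, oil, small_bore, thick_pin, thin_pin
```

```bash
cat >> h.py <<'E'
def circ(x,y,r,z,n=40):
    a=np.linspace(0,2*np.pi,n);return np.c_[x+r*np.cos(a),y+r*np.sin(a),0*a+z]
def baseL():
    r=[[-.028,-.07],[.028,-.07],[.028,.07],[-.028,.07],[-.028,-.07]]
    return [np.c_[r,[.032]*5],np.c_[r,[0]*5],circ(0,.0425,.006,.056),circ(0,.0425,.006,.032),circ(0,-.0425,.004,.056),circ(0,-.0425,.004,.032)]
def leverL(dz=0):
    r=[[-.017,.074],[.017,.074],[.017,.108],[-.017,.108],[-.017,.074]];b=[[-.006,-.004],[.006,-.004],[.006,.074],[-.006,.074]]
    L=[np.c_[r,[.036]*5],circ(0,-.02,.016,.03),circ(0,-.02,.007,.03),circ(0,-.105,.013,.03),circ(0,-.105,.005,.03),np.c_[b,[.03]*4]]
    return [l+[0,0,dz] for l in L]
def overlay(c,im,items,x0,y0,w,h,s):
    cr=cv2.resize(im[y0:y0+h,x0:x0+w],None,fx=s,fy=s,interpolation=cv2.INTER_CUBIC)
    for o,yaw,Ls,col in items:
        for l in Ls:
            p=(proj(c,local(o,yaw,l))-[x0,y0]+.5)*s-.5
            cv2.polylines(cr,[np.round(p).astype(int)],False,col,1)
    return cr
E
python3 - <<'E'
from h import *
L=((.4566,-.0600),-.238);B=((.6312,-.0972),.203)
out=[]
for c,w in(("top",(295,130,85,85)),("scene",(295,195,95,85))):
    im=cv2.imread(f"pics/{c}0.png")
    out.append(cv2.copyMakeBorder(overlay(c,im,[(*L,leverL(),(0,255,0)),(*B,baseL(),(0,255,255))],*w,6 if c=="top" else 8)[:600],0,0,0,0,0))
# top at left raw small? only overlay
cv2.imwrite("pics/o1.png",cv2.resize(out[0],(600,600)));cv2.imwrite("pics/o2.png",cv2.resize(out[1],(760,600)) if 0 else out[1])
E
```

```text
(no output)
```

View pics/o1.png

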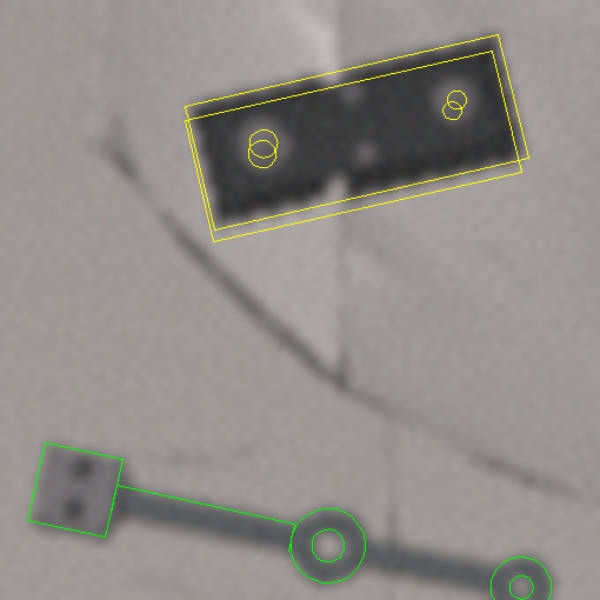

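View pics/o2.png

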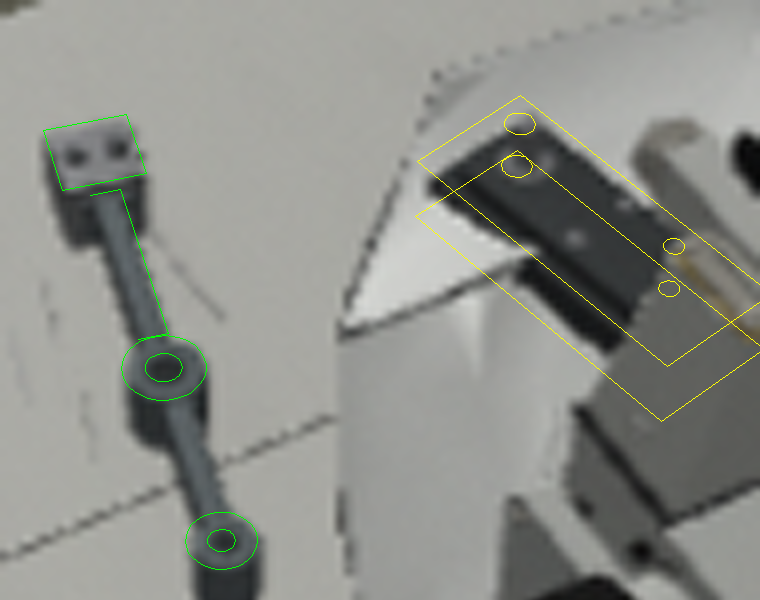

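Run:
```python
from h import *
def avg(c,n=10): return np.mean([read_camera(c).astype(float) for _ in range(n)],0)
o=[]
for c,(x,y,w,h) in(("top",(318,128,56,40)),("scene",(342,200,42,44))):
    im=avg(c);np.save(f"{c}.npy",im)
    cr=cv2.resize(np.clip(im[y:y+h,x:x+w]*1.3,0,255).astype(np.uint8),None,fx=(400/w),fy=(400/w),interpolation=cv2.INTER_CUBIC)
    for k in range(0,w,10): cv2.putText(cr,str(x+k),(int(k*400/w),10),0,.35,(0,0,255))
    for k in range(0,h,10): cv2.putText(cr,str(y+k),(0,int(k*400/w)+5),0,.35,(0,0,255))
    o.append(cv2.copyMakeBorder(cr,0,450-cr.shape[0],0,0,0))
cv2.imwrite("pics/z.png",np.hstack(o))
for c in("top","scene"):
    for l in("base","thick_pin","thin_pin","big_bore","small_bore"):
        for r in silhouettes(c,l)[:2]:
            ys,xs=np.nonzero(r["pixels"]);print(c,l,round(r["p"],2),np.round(r["box"],1),len(xs),xs.mean().round(1),ys.mean().round(1))
```

```text
top base 0.81 [321.5 135.3  49.9  27.1] 747 345.6 148.6
top base 0.73 [299.3 193.8  73.6  22.8] 469 329.9 204.9
top thick_pin 0.69 [320.4 135.1  48.8  26.8] 801 345.4 148.6
top thin_pin 0.62 [323.6 138.5  44.3  22.1] 854 344.7 148.6
top big_bore 0.85 [298.4 195.3  71.4  23.1] 528 332.7 205.5
top big_bore 0.59 [321.5 135.3  47.7  24.5] 850 345.6 148.6
top small_bore 0.93 [301.4 192.7  70.2  25.4] 436 333.3 205.6
scene base 0.69 [348.3 205.   30.   32.6] 496 364.2 223.6
scene thick_pin 0.67 [301.4 211.9  25.9  61.7] 444 314.0 239.7
scene thick_pin 0.56 [349.5 209.   29.5  32.3] 464 364.4 223.0
scene thin_pin 0.97 [348.5 207.   31.6  33. ] 468 364.7 223.3
scene small_bore 0.93 [299.5 210.5  24.9  62.2] 512 313.8 239.3
```

View pics/z.png

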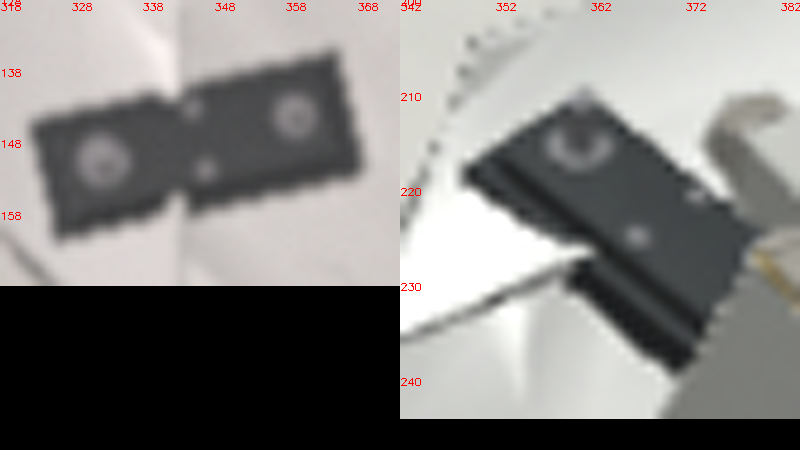

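Run:
```python
from h import *
print("scene tip",ray("scene",[(360.7,209.8)],.056)[0].round(4),"collar .032",ray("scene",[(360.25,214.8)],.032)[0].round(4),ray("scene",[(360.25,214.8)],.036)[0].round(4))
T=lambda p:unc(p,(318,128),400/56)
for n,p in(("thick",(102,160)),("thin",(295,116)),("notchmid",(176,145))):
    print(n,T(p).round(2),[ray("top",[T(p)],z)[0].round(4).tolist() for z in(.032,.036,.056)])
print("left corner scene",ray("scene",[unc((465-400,172),(342,200),400/42)],.032)[0].round(4))
print("top corners",ray("top",[T((32,122)),T((335,50)),T((362,172)),T((57,240))],.032).round(4).tolist())
# weighted blobs
im=np.load("top.npy").mean(2)
for n,(u,v) in(("thick",(331.8,150)),("thin",(359,144))):
    r=6;x0,y0=int(u)-r,int(v)-r;P=cv2.resize(im[y0:y0+13,x0:x0+13],None,fx=8,fy=8,interpolation=cv2.INTER_CUBIC)
    ys,xs=np.mgrid[:104,:104];m=((xs-52)**2+(ys-52)**2<36**2);w=np.clip(P-np.percentile(P[m],50),0,None)*m
    print(n,((xs*w).sum()/w.sum()+.5)/8-.5+x0,((ys*w).sum()/w.sum()+.5)/8-.5+y0,(w>0).sum())
    print(im[y0+1:y0+12,x0+1:x0+12].astype(int))
```

```text
scene tip [ 0.6264 -0.0567  0.056 ] collar .032 [ 0.6269 -0.0555  0.032 ] [ 0.6247 -0.0587  0.036 ]
thick [331.85 149.97] [[0.6268, -0.0564, 0.032], [0.6261, -0.0562, 0.036], [0.6223, -0.0556, 0.056]]
thin [358.87 143.81] [[0.6441, -0.1398, 0.032], [0.6433, -0.1395, 0.036], [0.6393, -0.1377, 0.056]]
notchmid [342.21 147.87] [[0.6326, -0.0883, 0.032], [0.6319, -0.0881, 0.036], [0.628, -0.087, 0.056]]
left corner scene [ 0.5877 -0.0479  0.032 ]
top corners [[0.6441, -0.0268, 0.032], [0.6725, -0.158, 0.032], [0.619, -0.1678, 0.032], [0.5926, -0.0362, 0.032]]
thick 331.54297932241667 149.44871435696805 2024
[[ 57  58  55  54  57  60  58  57  58  57  57]
 [ 56  56  57  61  67  73  75  68  62  58  59]
 [ 60  57  60  71  86  95  95  87  75  63  59]
 [ 61  61  67  85 102 110 110 103  90  76  63]
 [ 61  60  74  96 109 111 112 107  99  89  71]
 [ 58  62  75  97 108 107 101  99 100  96  74]
 [ 57  61  74  93 103  99  89  91  97  93  73]
 [ 58  61  68  84  98  99  92  91  91  79  65]
 [ 58  62  62  71  84  91  89  86  80  68  61]
 [ 57  58  60  62  68  73  73  71  65  61  59]
 [ 56  58  61  60  60  62  62  60  59  58  58]]
thin 358.6997115823621 143.60433878137871 2024
[[ 58  55  56  57  57  57  57  57  55  52  54]
 [ 57  57  59  62  65  65  64  59  57  54  52]
 [ 58  60  66  76  85  86  81  70  60  55  51]
 [ 59  61  75  93 103 105  97  86  67  54  51]
 [ 58  64  82 101 105 101  99  93  72  57  51]
 [ 60  65  83 101 101  93  94  92  75  57  53]
 [ 58  63  78  95 100  94  93  88  71  61  56]
 [ 60  60  67  82  92  93  89  78  66  60  55]
 [ 60  58  62  68  74  76  74  67  62  61  56]
 [ 60  60  60  61  62  63  62  61  60  59  58]
 [ 61  61  60  61  60  60  59  60  56  56  55]]
```

```bash
cat >> h.py <<'E'
def down(a): # tool z down, tool y at angle a
    y=np.array([np.cos(a),np.sin(a),0]);z=np.array([0,0,-1.]);return np.c_[np.cross(y,z),y,z]
def cur():
    s=get_state();q=s["orientation"];return s,s["tcp_pos"],R.from_quat([*q[1:],q[0]]).as_matrix()
def need(p,M):
    s,t,C=cur();return ((np.array(p)-t)@C*100).round(2),np.degrees(R.from_matrix(C.T@M).as_rotvec()).round(2)
E
python3 - <<'E'
from h import *
print(cur()[1:],need((.4656,-.0239,.16),down(-.236)),need((.4656,-.0239,.21),down(-.236)))
E
```

```text
(array([0.23385384, 0.5253579 , 0.23131975]), array([[-9.13595529e-01,  4.06624159e-01,  5.02796524e-05],
       [ 4.06624162e-01,  9.13595523e-01,  1.00751333e-04],
       [-4.96733919e-06,  1.12490889e-04, -9.99999994e-01]])) (array([-43.51, -40.76,   7.13]), array([ 1.000e-02, -0.000e+00,  7.953e+01])) (array([-43.51, -40.76,   2.13]), array([ 1.000e-02, -0.000e+00,  7.953e+01]))
```

Call:
send_rows(series=[-43.5,-40.8,2,0,0,79.5,1,-43.5,-40.8,2,0,0,79.5,1,-43.5,-40.8,2,0,0,79.5,1,-43.5,-40.8,2,0,0,79.5,1,-43.5,-40.8,2,0,0,79.5,1,-43.5,-40.8,2,0,0,79.5,1,-43.5,-40.8,2,0,0,79.5,1,-43.5,-40.8,2,0,0,79.5,1,-43.5,-40.8,2,0,0,79.5,1,-43.5,-40.8,2,0,0,79.5,1], newtons=60)

```text
clock: 3.08
tcp_pos: [0.3959, 0.1397, 0.2177]
orientation: [0.0, 0.743, 0.669, 0.001]
wrist_force: [0.9, 0.6, 0.5]
finger_gap: 0.0854
```

Run:
```python
from h import *
s,t,C=cur();print(s["clock"],t,s["joint_pos"],need((.4656,-.0239,.12),down(-.236)))
```

```text
3.0833 [0.39586121 0.13967498 0.21767919] [ 1.47348463e-01  1.72092781e-02 -3.45333326e-01  1.20699382e+00
  1.42365827e-04  1.82207505e+00] (array([-15.55,   8.62,   9.77]), array([ 0.07, -0.03,  7.57]))
```

Call:
send_rows(series=[-15.5,8.6,2,0,0,7.5,1,-15.5,8.6,2,0,0,7.5,1,-15.5,8.6,2,0,0,7.5,1,-15.5,8.6,4,0,0,7.5,1,-15.5,8.6,7,0,0,7.5,1,-15.5,8.6,9.5,0,0,7.5,1,-15.5,8.6,9.8,0,0,7.5,1,-15.5,8.6,9.8,0,0,7.5,1])

```text
clock: 3.75
tcp_pos: [0.4642, -0.0209, 0.1181]
orientation: [-0.002, 0.783, 0.621, -0.001]
wrist_force: [-0.5, -0.6, 0.1]
finger_gap: 0.0854
```

Run:
```python
from h import *
s,t,C=cur();print(s["clock"],t,need((.4656,-.0239,.003),down(-.236)))
im=read_camera("scene");L=((.4566,-.0613),-.236)
tip=lambda s:[np.array([[0,s*.049,0],[0,s*.049,.01]])]
cv2.imwrite("pics/h1.png",cv2.resize(overlay("scene",im,[(*L,leverL(),(0,255,0))],270,150,110,130,5)[:600],None,fx=1,fy=1)[:600])
```

```text
3.75 [ 0.46421368 -0.02093344  0.11805459] (array([-0.26,  0.25, 11.5 ]), array([-0.25, -0.01,  0.37]))
```

View pics/h1.png

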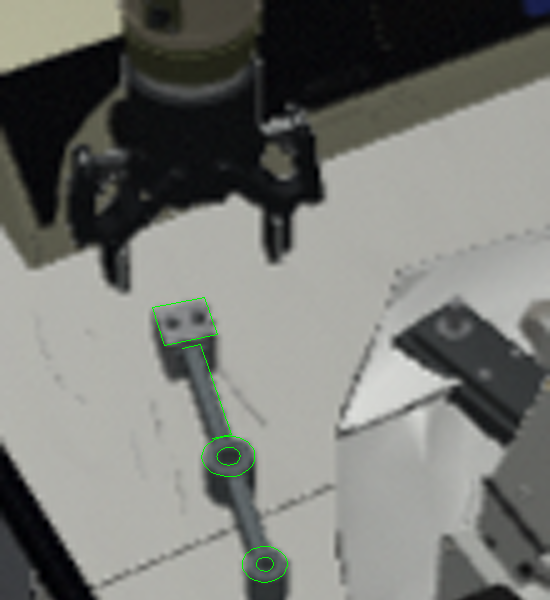

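Call:
send_rows(series=[0,0,0,0,0,0,1,0,0,0,0,0,0,1])

```text
clock: 3.97
tcp_pos: [0.4672, -0.0207, 0.1213]
orientation: [0.001, 0.783, 0.622, 0.001]
wrist_force: [0.3, -0.5, 0.3]
finger_gap: 0.0854
```

Run:
```python
from h import *
s,t,C=cur();print(t,need((.4656,-.0239,.003),down(-.236)))
```

```text
[ 0.46722724 -0.02070151  0.12130107] (array([-0.35, -0.13, 11.83]), array([ 0.2 , -0.01,  0.49]))
```

Call:
send_rows(series=[-0.3,0,3.5,0,0,0.4,1,-0.3,0,7,0,0,0.4,1,-0.3,0,9.5,0,0,0.4,1,-0.3,0,11,0,0,0.4,1,-0.3,0,11.5,0,0,0.4,1,-0.3,0,11.5,0,0,0.4,1,-0.3,0,11.5,0,0,0.4,1])

```text
clock: 4.55
tcp_pos: [0.4664, -0.0239, 0.0056]
orientation: [0.001, 0.785, 0.619, 0.001]
wrist_force: [0.2, -0.1, 0.5]
finger_gap: 0.0854
```

Run:
```python
from h import *
for i in range(2):
    s,t,C=cur();print(s["clock"],t,s["wrist_force"],need((.4656,-.0239,.003),down(-.236)));im=read_camera("scene")
cv2.imwrite("pics/g1.png",overlay("scene",im,[],280,190,70,75,8))
```

```text
4.55 [ 0.46644678 -0.02392681  0.00564278] [ 0.19674357 -0.07855258  0.53362656] (array([-0.02, -0.08,  0.26]), array([ 0.12, -0.01,  0.05]))
4.6 [ 0.46684734 -0.02410159  0.00597136] [0.6760348  0.48702986 0.95583414] (array([-0.01, -0.13,  0.3 ]), array([ 0.17, -0.01,  0.04]))
```

View pics/g1.png

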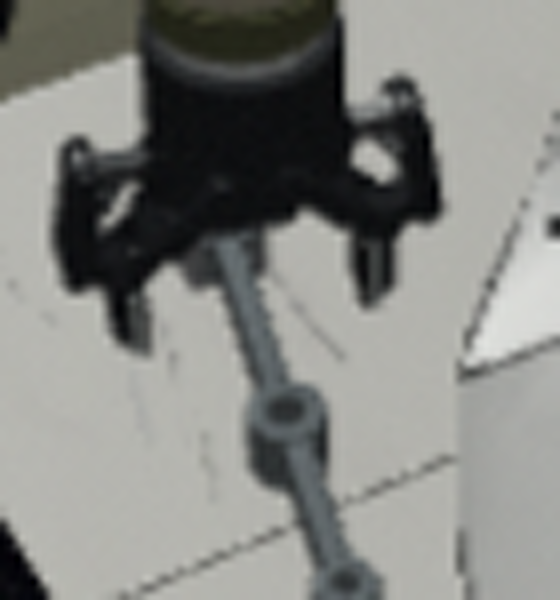

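Call:
send_rows(series=[0,0,0.2,0,0,0,1,0,0,0.2,0,0,0,0.5,0,0,0.2,0,0,0,0.3,0,0,0.2,0,0,0,0.2,0,0,0.2,0,0,0,0.1,0,0,0.2,0,0,0,0,0,0,0.2,0,0,0,0,0,0,0.2,0,0,0,0,0,0,0.2,0,0,0,0,0,0,0.2,0,0,0,0], newtons=80)

```text
clock: 5.48
tcp_pos: [0.4654, -0.0241, 0.0025]
orientation: [0.0, 0.785, 0.619, 0.0]
wrist_force: [-0.6, -0.5, 4.4]
finger_gap: 0.0108
```

Call:
send_rows(series=[0,0,0,0,0,0,0,0,0,0,0,0,0,0,0,0,0,0,0,0,0])

```text
clock: 5.73
tcp_pos: [0.4654, -0.0241, 0.0025]
orientation: [0.0, 0.785, 0.619, 0.0]
wrist_force: [-1.0, -0.6, 5.2]
finger_gap: 0.0109
```

Call:
send_rows(series=[0,0,-0.5,0,0,0,0,0,0,-1.5,0,0,0,0,0,0,-3,0,0,0,0,0,0,-5,0,0,0,0,0,0,-7,0,0,0,0,0,0,-8.5,0,0,0,0,0,0,-9.3,0,0,0,0,0,0,-9.5,0,0,0,0,0,0,-9.5,0,0,0,0,0,0,-9.5,0,0,0,0])

```text
clock: 6.57
tcp_pos: [0.4643, -0.0238, 0.0962]
orientation: [-0.001, 0.785, 0.619, -0.001]
wrist_force: [-0.4, 0.5, -4.7]
finger_gap: 0.0107
```

Run:
```python
from h import *
im=read_camera("scene");s,t,C=cur();print(s["clock"],t,s["finger_gap"],s["wrist_force"],s["ft_torque"],C.round(4))
L=((.4566,-.0613),-.236)
a=overlay("scene",im,[(*L,leverL(t[2]-.0025),(0,255,0))],290,175,65,85,7)
im=read_camera("top");b=overlay("top",im,[(*L,leverL(t[2]-.0025),(0,255,0))],295,180,48,85,7)
cv2.imwrite("pics/l1.png",np.hstack([a,b]))
```

```text
6.6167 [ 0.46416193 -0.02378423  0.09605769] 0.010825399632976525 [-0.72020221  0.61603514 -5.02278789] [-0.00228226 -0.00199292  0.01102218] [[ 2.338e-01  9.723e-01 -2.400e-03]
 [ 9.723e-01 -2.338e-01  7.000e-04]
 [ 1.000e-04 -2.400e-03 -1.000e+00]]
```

View pics/l1.png

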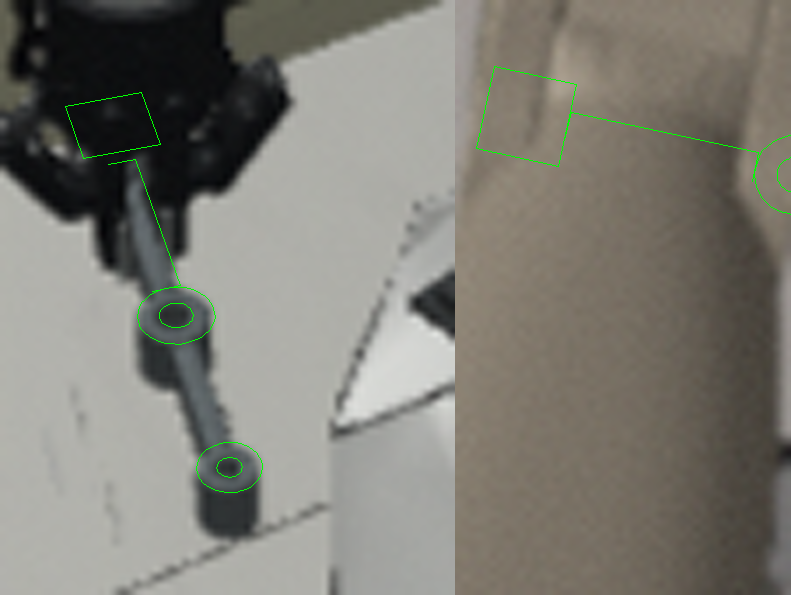

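Run:
```python
from h import *
s,t,C=cur();print(need((.6146,.0006,.096),down(.207)))
```

```text
(array([ 5.89, 14.05, -0.03]), array([ -0.14,  -0.04, -25.38]))
```

Call:
send_rows(series=[0.3,0.7,0,0,0,-1.3,0,0.9,2.1,0,0,0,-3.8,0,1.8,4.2,0,0,0,-7.6,0,2.8,6.7,0,0,0,-12,0,3.8,9.1,0,0,0,-16.5,0,4.7,11.2,0,0,0,-20.3,0,5.4,12.8,0,0,0,-23,0,5.8,13.7,0,0,0,-24.8,0,5.9,14.05,0,0,0,-25.4,0,5.9,14.05,0,0,0,-25.4,0])

```text
clock: 7.5
tcp_pos: [0.6163, 0.0007, 0.0962]
orientation: [-0.0, 0.63, 0.777, -0.0]
wrist_force: [-1.2, 0.6, -5.0]
finger_gap: 0.0104
```

Call:
send_rows(series=[0,0,0,0,0,0,0,0,0,0,0,0,0,0,0,0,0,0,0,0,0,0,0,0,0,0,0,0])

```text
clock: 7.83
tcp_pos: [0.615, 0.0004, 0.0975]
orientation: [-0.0, 0.63, 0.776, -0.0]
wrist_force: [0.1, 0.3, -5.5]
finger_gap: 0.0104
```

Run:
```python
from h import *
for i in range(6):
    s,t,C=cur();print(s["clock"],t.round(4),*need((.6146,.0006,.0885),down(.207)));read_camera("scene")
```

```text
7.8333 [6.15e-01 4.00e-04 9.75e-02] [ 0.03 -0.04  0.9 ] [-0.01 -0.01 -0.  ]
7.8833 [6.152e-01 4.000e-04 9.760e-02] [ 0.03 -0.06  0.91] [ 0.01 -0.    0.  ]
7.9333 [6.154e-01 4.000e-04 9.760e-02] [ 0.04 -0.07  0.91] [0.02 0.   0.01]
7.9833 [6.154e-01 4.000e-04 9.760e-02] [ 0.04 -0.08  0.91] [0.02 0.   0.01]
8.0333 [6.155e-01 4.000e-04 9.760e-02] [ 0.04 -0.09  0.91] [0.02 0.   0.01]
8.0833 [6.156e-01 5.000e-04 9.760e-02] [ 0.03 -0.09  0.91] [0.02 0.   0.02]
```

Call:
send_rows(series=[0,-0.1,0.3,0,0,0,0,0,-0.1,0.7,0,0,0,0,0,-0.1,0.9,0,0,0,0,0,-0.1,0.9,0,0,0,0,0,-0.1,0.9,0,0,0,0,0,-0.1,0.9,0,0,0,0,0,-0.1,0.9,0,0,0,0,0,-0.1,0.9,0,0,0,0,0,-0.1,0.9,0,0,0,0,0,-0.1,0.9,0,0,0,0])

```text
clock: 8.97
tcp_pos: [0.6147, 0.0003, 0.0885]
orientation: [0.0, 0.63, 0.777, 0.0]
wrist_force: [0.4, 0.1, -5.1]
finger_gap: 0.0104
```

Run:
```python
from h import *
ims=[read_camera("scene").astype(float) for _ in range(8)]
tp=np.mean([read_camera("top").astype(float) for _ in range(6)],0).astype(np.uint8)
s,t,C=cur();print(s["clock"],t.round(4),*need((.6146,.0006,.0885),down(.207)),s["finger_gap"])
im=np.mean(ims,0).astype(np.uint8)
yaw=.207;y=np.array([-np.sin(yaw),np.cos(yaw)]);o=t[:2]-.0382*y;th=np.array([.6353,-.098])
I=[(o,yaw,leverL(t[2]-.0025),(0,255,0)),(th,yaw,baseL()[2:],(0,255,255))]
f=lambda c,im,w,s:np.hstack([overlay(c,im,I,*w,s),overlay(c,im,[],*w,s)])
a=f("scene",im,(335,175,62,75),6);b=f("top",tp,(310,125,62,40),6)[:,:a.shape[1]]
b=cv2.resize(b,(a.shape[1],int(b.shape[0]*a.shape[1]/b.shape[1])))
cv2.imwrite("pics/f1.png",np.vstack([a[:360],b])[:600]);print(a.shape,b.shape)
```

```text
9.6667 [6.147e-01 3.000e-04 8.830e-02] [ 0.03  0.   -0.02] [ 0.   -0.01  0.03] 0.010411373070628583
(450, 744, 3) (240, 744, 3)
```

View pics/f1.png

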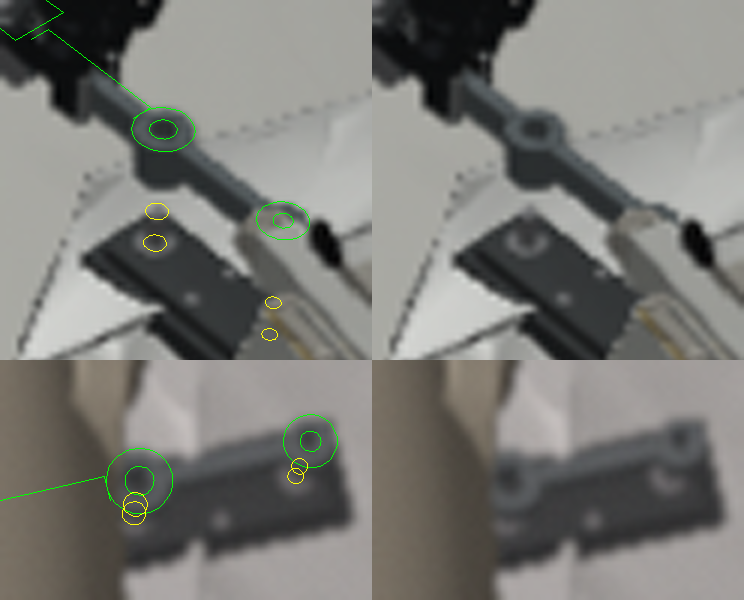

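Run:
```python
from h import *
s,t,C=cur();print(abs(s["qvel"]).max(),s["clock"]);print(hand_in())
```

```text
0.0016766090127847385 9.6667
the job is handed in; nothing more can be done
None
```

The lever is gripped at its balance point and held level and steady above the base, with each bore over its pin. I handed the job in at 9.7 s.

- **Grip:** the fingers hold the bar at 80 N, about 0.3 mm from the balance point along it. The lever came up level and had not slipped in the later pictures.
- **Height:** from the measured tool height, the underside is about 30 mm above the pin tops.
- **Alignment:** the big bore works out at (0.6267, -0.0567) m and the thick pin at about (0.6266, -0.0564) m. The yaw was within 0.03° of target. These figures come from the arm's pose and my camera measurement of the pins. Allowing for the calibration, I trust them to about 1–2 mm.
- **Last pictures:** the lever's outline lay on the image to within about a pixel in both cameras. In the scene view the thick pin's collar was about 0.5 px (1–1.5 mm) off the model. The thin pin and small bore could be checked only from the top camera, because the microtome hides them in the other.
- **Steadiness:** joint speeds were below 0.002 rad/s at hand-in.
- **Early disagreement:** my first reading of the pins differed between the two cameras. I had taken the pins' collars at base height for their tops. With the right heights, the cameras agreed to about 1 mm and the pin spacing came out at 85.2 mm.
- **Other things on the bench:** the path kept clear of the bottle, dish and screwdriver, and no unexpected forces showed. I did not re-measure their positions at the end.

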